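# Clear the heating stand and slide the laid-out soldering board onto its rails

### The arm

A 6-joint arm with a two-finger parallel gripper is mounted at the origin on a cart in front of the work surface, level with it; the furniture and walls round the work are solid. World frame = base frame: x ahead of the robot, y to its left, z up, the work surface at z = 0. Lengths are in m, angles in rad, forces in N, time in s.
With the tool pointing down it reaches from about 0.35 to 0.85 m from the base axis. Payload 8.1 kg.
Tool frame: the origin (TCP) lies midway between the tips of the shut fingers; the grasp point (between the pads) lies 19 mm behind it; z points along the fingers, y is the direction in which the jaws open and shut (so a half turn about z gives the same grasp; the last joint's range is limited). The gripper opens to 93 mm and grips with 3 to 60 N. Pads are 15 mm wide; open, the fingers measure 128 mm over their backs; the gripper's body (75 mm by 188 mm) begins 65 mm behind the grasp point.
Start: joints at [1.225, 0.13, 1.488, -0, 1.523, -0.085], TCP at [0.155, 0.58, 0.219] pointing down, gripper open.
Joint ranges: [-2.96, 2.96], [-0.89, 2.26], [0.02, 2.5], [-1.34, 4.48], [0, 2.73], [-2.66, 2.66]. Speed limits (rad/s): [2.39, 2.39, 2.79, 3.14, 3.14, 3.14].

### API

Orientations are given as a rotation vector (axis times angle).
In Python, from plant import robot gives the robot as it stands. The module is installed in compiled form; this text tells all that it offers.
- The arm moves only by the shell command python3 -m pendant 'ROWS' [FORCE]. ROWS is JSON, a list of rows, each an object with "translation": the shift along the tool's x, y, z in mm, a list of three; "twist": the turn, a rotation vector about the tool's x, y, z in rad, a list of three; "grip": the opening, from -1 (shut) to 1 (fully open). A call has exactly 10 rows; each row shifts and turns the pose as measured when the row begins, along the tool's axes as they then stand; what a row does not reach is not made up. A row lasts 1/10 s, in which the tool goes at most 50 mm and 8.59 degrees, less where a joint would pass 70% of its speed; a pose out of reach is approached as far as the arm can. A call is refused whole if a number of a shift passes 50 or a number of a turn 0.15, either way. A call with a gripper value outside its range is refused whole. The fingers move at their own pace and stop on an object; FORCE is the grip in N (left out, the last holds). Time passes only in rows, so rows that do not move let the fingers close, or fill a call up. It gives the time, the measured TCP pose, the force and the opening at its end, in the units of the state.
- robot.read_state(): the state, without advancing time (a new reading comes with each control period).
- robot.read_camera(name): name is "scene" or "side" or "wrist"; returns (picture, depth): 480x640x3 uint8, red, green, blue; 480x640 float32, m along the optical axis (not along the pixel's ray), 0 where there is no reading.
- robot.camera_info(name): a dict with "vertical_fov" (degrees; the focal length in pixels is half the picture's height over the tangent of half this angle, whatever the lens; pixels are square), "cx", "cy" (the principal point, pixels), "cam_to_world" (4x4, takes a point from camera to world coordinates). Camera axes: x right, y up, looking along -z (the intrinsics and any distortion apply to the point x, -y, -z); pixel columns grow to the right and rows downward; lengths in m; the calibration is good to about 2 mm. A picture is of the moment at which its call begins: read the wrist's pose just before it. camera_info takes no time and is no camera call; for the wrist camera it gives the pose at the moment of the call.
- robot.close_job(): hands the job in, once; it reports no verdict.
The state is a dict: "t": time; "q": joint angles; "dq": joint speeds; "joint_torque": joint torques, N m; "tool_pos": TCP position; "orientation": TCP orientation; "force": force on the tool from outside, world axes, zero at the start; "wrist_torque": the same for the moment, N m; "opening": finger opening in m.
Only numpy, scipy, OpenCV 4.12 (cv2) and the standard library are available. Lean on these libraries where they do the work, as an engineer would, in place of code of your own. Each camera call takes 0.05 s, during which the arm holds its last target. There are 200 camera calls.

### The job

Lift the copper pan off the iron stand by its arched handle and set it down upright in the middle of the blue-green tile. Then slide the soldering board, with the bangle laid out on it, from the brick hearth across onto the two rails of the stand until it lies flat on both rails between their side flanges, centred along their length; do not lift or tip the board, and do not let the bangle shift from the middle of it. Leave the red-capped jar and the borax dish where they are.

Things in the scene. Friction and masses are not known exactly. Their poses are not given: they have to be found in the camera images.
- stand: fixed black iron stand: two L-section rails along its y, 90 mm long (y -45 to 45), one each side. Ledge tops 94.5 mm high; outer flanges rise 12 mm above them, 102 mm apart inside (along x); 72 mm between the ledges. Both ends open; there the flanges flare out for 12 mm more, to 111 mm. Origin: on the bench under its middle, z up. The hearth is beyond its +y or -y end (varies), 20 to 28 mm off
- hearth: fixed block of pale fire brick, 114 x 114 mm and 96 mm high, flat top 1.5 mm higher than the stand's ledges. Origin: on the bench under its middle; z up; its sides lie within a few degrees of the stand's
- board: loose off-white perforated ceramic soldering board on the hearth, 95 mm (its x) x 90 mm (its y) x 20 mm, 0.26 kg; too wide to grip. Origin: centre of its underside; z up. Its x goes across the stand's rails, its y along them
- bangle: loose wire bangle with one ball, 67 x 73 x 15 mm, 26 g, lying loose in the middle of the board's top. Origin: centre of its underside
- pan: loose copper pan standing on the stand's rails: outside diameter 87 mm (foot 84 mm), rim 50 mm high, 0.26 kg. Over it stands a fixed arched handle in its xz plane, posts at x +-46 mm. Origin: centre of its underside; z up
- pan_grip (a point): middle of the dark wooden grip on top of the pan's arch: a round bar 16 mm thick and 52 mm long along the pan's x, 98 mm above the pan's underside; free all round
- tile: fixed glazed blue-green tile, 92 x 92 x 8 mm, flat on the bench. Origin: centre of its underside; z up
- flux_jar: bystander: small glass jar with a red screw cap, 38 mm diameter, 53 mm high. Origin: centre of its underside
- borax_dish: bystander: round shallow ceramic dish with a white lump of borax in it, 68 mm diameter, 20 mm high. Origin: centre of its underside

How it is judged:
By the outcome, as a careful person would: the job done as asked, in the order asked, and still so for the second after the job is handed in, with the robot touching nothing.
It also fails if it takes over 72 s, if anything falls off the work surface, if the arm or the gripper's body presses on something with over 40 N, if the wrist force passes 120 N, or if a joint passes its speed limit or range.

## Working session

There is one attempt and no reset: what is moved stays moved. The work goes in short steps, Python scripts to look and compute and a shell command to move; the robot and the scene stay as the last step left them, time stands still between calls to the robot, and variables do not carry over. Pictures are saved under pics/ and viewed, about 8 in all and at most 12, crops included, and the job is handed in when it is done.

```bash
mkdir -p pics; cat > h.py <<'E'
import numpy as np, cv2
from plant import robot
from scipy.spatial.transform import Rotation as R
def grab(n):
    ci=robot.camera_info(n); p,d=robot.read_camera(n); np.savez(f'{n}.npz',p=p,d=d,T=ci['cam_to_world'],f=240/np.tan(np.radians(ci['vertical_fov']/2)),cx=ci['cx'],cy=ci['cy'])
    return p,d,ci
def world(n):
    z=np.load(f'{n}.npz'); d=z['d']; v,u=np.mgrid[:480,:640]
    P=np.stack([(u-z['cx'])/z['f']*d,-(v-z['cy'])/z['f']*d,-d,np.ones_like(d)],-1)@z['T'].T
    P=P[...,:3]; P[d==0]=np.nan
    return z['p'],P
E
python3 - <<'E'
from h import *
s=robot.read_state(); print({k:np.round(v,3) for k,v in s.items()})
for n in('scene','side','wrist'):
    p,d,ci=grab(n); print(n,{k:np.round(v,3).tolist() if k!='x' else 0 for k,v in ci.items() if not isinstance(v,str)})
    cv2.imwrite(f'pics/{n}0.png',p[...,::-1])
E
```

```text
{'t': np.float64(0.0), 'q': array([ 1.225,  0.131,  1.489, -0.   ,  1.523, -0.085]), 'dq': array([-0.   ,  0.001, -0.001, -0.   , -0.001, -0.   ]), 'joint_torque': array([-1.0000e-03, -5.5984e+01, -4.9176e+01,  7.7000e-02,  3.5000e-02,
       -0.0000e+00]), 'tool_pos': array([0.155, 0.579, 0.218]), 'orientation': array([-4.080e-01, -3.115e+00,  3.000e-03]), 'force': array([-0.46 ,  0.146,  0.519]), 'wrist_torque': array([ 0.015, -0.004, -0.021]), 'opening': np.float64(0.093)}
scene {'vertical_fov': 42.823, 'cx': 314.909, 'cy': 245.818, 'cam_to_world': [[-0.893, 0.334, -0.302, 0.163], [-0.45, -0.636, 0.627, 0.258], [0.018, 0.695, 0.719, 0.814], [0.0, 0.0, 0.0, 1.0]]}
side {'vertical_fov': 56.71, 'cx': 325.766, 'cy': 245.41, 'cam_to_world': [[1.0, 0.003, 0.004, 0.46], [0.003, 0.386, -0.923, -1.111], [-0.005, 0.923, 0.386, 0.461], [0.0, 0.0, 0.0, 1.0]]}
wrist {'vertical_fov': 71.14, 'cx': 318.444, 'cy': 242.78, 'cam_to_world': [[0.258, -0.933, -0.249, 0.085], [0.966, 0.249, 0.068, 0.597], [-0.001, -0.258, 0.966, 0.383], [0.0, 0.0, 0.0, 1.0]]}
```

View pics/scene0.png

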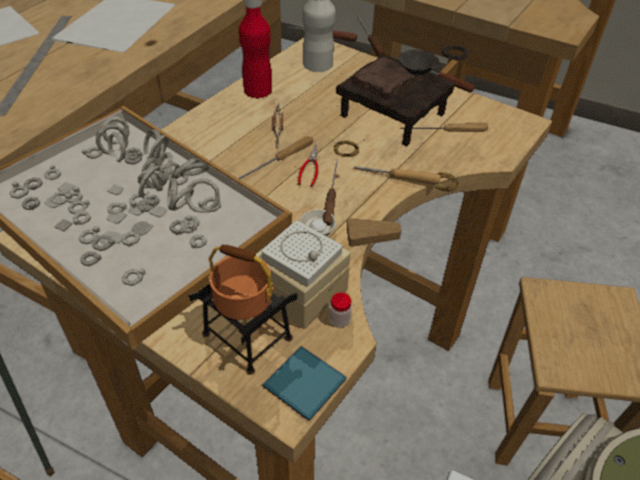

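View pics/side0.png

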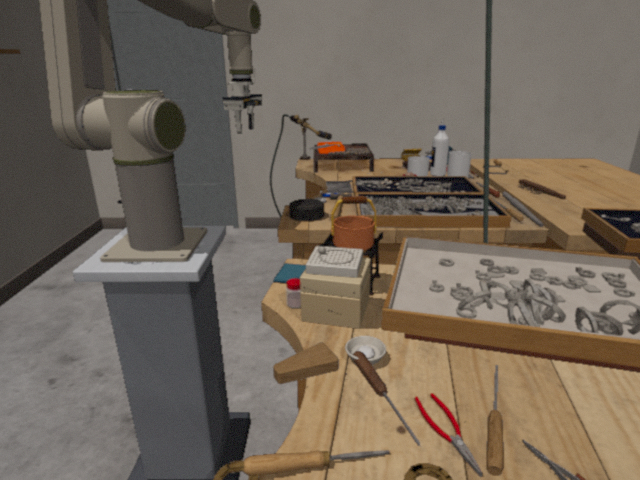

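The scene picture shows the pan on the stand near (240,285), the board and bangle on the hearth at (302,250), the tile at (305,381), the jar at (340,308) and the dish behind the hearth. I'll locate these points and check the camera's lens entries.

```bash
python3 - <<'E'
from h import *
for n in('scene','side','wrist'): print({k:v for k,v in robot.camera_info(n).items() if k!='cam_to_world'})
p,P=world('scene')
for nm,(u,v) in dict(tile=(305,381),grip=(240,255),board=(302,262),jar=(340,300),dish=(318,222),bench=(220,370),hearthL=(285,300)).items():
    print(nm,np.round(P[v,u],4))
# tile corners
print('tilec',[np.round(P[v,u],4).tolist() for u,v in((302,349),(344,378),(307,414),(266,384))])
for nm,lo,hi,box in(('board',.112,.121,(225,285,255,350)),('hearth',.09,.099,(225,330,255,360)),('tile',.004,.012,(340,425,255,355))):
    a,b,c,d=box; m=np.zeros(P.shape[:2],bool); m[a:b,c:d]=True
    m&=(P[...,2]>lo)&(P[...,2]<hi); pts=P[m]
    if nm=='tile':
        mm=m&(p[...,2].astype(int)>p[...,0]+20); pts=P[mm]
    print(nm,len(pts),[ (np.round(x,4)) for x in cv2.minAreaRect((pts[:,:2]*1000).astype(np.float32))],pts[:,2].mean())
c=p[180:430,160:400]; cv2.imwrite('pics/crop0.png',cv2.resize(c,None,fx=2.4,fy=2.4,interpolation=2)[...,::-1])
E
```

```text
{'vertical_fov': 42.82316433926178, 'cx': 314.9094685991633, 'cy': 245.81758906785433}
{'vertical_fov': 56.71013615696097, 'cx': 325.76584881837, 'cy': 245.40970812413576}
{'vertical_fov': 71.13992529387609, 'cx': 318.4439353944257, 'cy': 242.78010641708076}
tile [ 0.3863 -0.1832  0.0102]
grip [ 0.5046 -0.2148  0.1989]
board [ 0.4566 -0.3074  0.1196]
jar [ 0.3928 -0.3165  0.0536]
dish [ 0.5192 -0.4926  0.0201]
bench [ 0.513  -0.1441  0.0034]
hearthL [ 0.4497 -0.2398  0.105 ]
tilec [[0.4167, -0.2317, 0.011], [0.3359, -0.214, 0.0118], [0.3588, -0.1364, 0.0094], [0.4363, -0.1525, 0.0087]]
board 2486 [array([ 476.4963, -317.1186]), array([133.1181,  97.0695]), np.float64(78.4197)] 0.11755404615453262
hearth 1012 [array([ 486.3149, -293.8193]), array([210.5798, 114.424 ]), np.float64(75.43)] 0.09589150680718447
tile 2859 [array([ 387.0317, -182.8247]), array([90.5584, 89.7757]), np.float64(78.4228)] 0.009636797052479865
```

View pics/crop0.png

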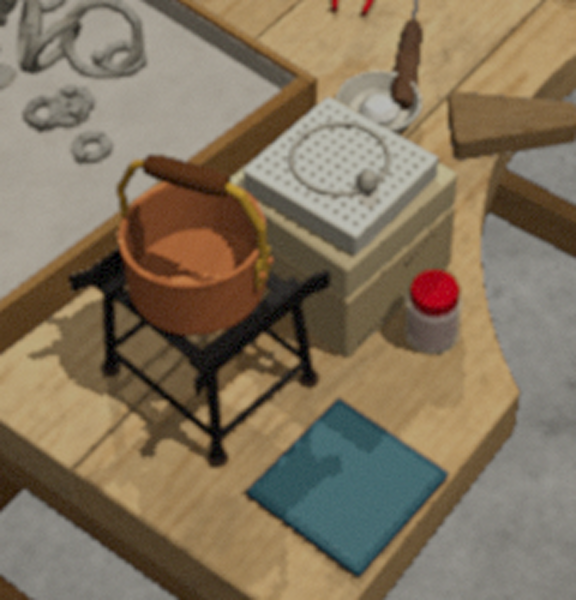

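```bash
python3 - <<'E'
from h import *
p,P=world('scene'); q=p.astype(int)
V,U=np.mgrid[:480,:640]
m=(P[...,2]>.185)&(P[...,2]<.21)&(U>212)&(U<275)&(V>238)&(V<275)
pts=P[m]; c,ev=cv2.PCACompute(pts[:,:2].astype(np.float32),None)
t=(pts[:,:2]-c)@ev[0]; print('grip',len(pts),c,ev[0],np.degrees(np.arctan2(ev[0][1],ev[0][0])),t.min(),t.max(),pts[:,2].max(), c+(t.min()+t.max())/2*ev[0])
m=(P[...,2]>.112)&(P[...,2]<.123)&(q.min(-1)>110)&(U>255)&(U<350)&(V>215)&(V<290)
n,l,st,ce=cv2.connectedComponentsWithStats(m.astype(np.uint8)); i=1+st[1:,4].argmax()
r=P[l==i]; print('board',st[i],cv2.minAreaRect((r[:,:2]*1000).astype(np.float32)))
# target yaw
s=robot.read_state(); M=R.from_rotvec(s['orientation']).as_matrix(); print(M.round(3))
print('shift tool', (M.T@(np.array([.50,-.215,.35])-s['tool_pos'])*1000).round())
E
```

```text
grip 471 [[ 0.5103845  -0.21814671]] [0.9904987  0.13752188] 7.9044724 -0.03723805977205265 0.03951769925725214 0.20483619141383047 [[ 0.51151349 -0.21798996]]
board [ 261  220   81   60 2384] ((472.2136535644531, -337.0574645996094), (92.7014389038086, 96.63938903808594), 78.76680755615234)
[[-0.966  0.258 -0.   ]
 [ 0.258  0.966 -0.001]
 [ 0.    -0.001 -1.   ]]
shift tool [-539. -679. -131.]
```

```bash
python3 -m pendant '[{"translation":[0,0,-45],"twist":[0,0,0],"grip":1},{"translation":[0,0,-45],"twist":[0,0,0],"grip":1},{"translation":[0,0,-40],"twist":[0,0,0],"grip":1},{"translation":[-25,-35,0],"twist":[0,0,0],"grip":1},{"translation":[-25,-35,0],"twist":[0,0,0],"grip":1},{"translation":[-25,-35,0],"twist":[0,0,0],"grip":1},{"translation":[-25,-35,0],"twist":[0,0,0],"grip":1},{"translation":[-25,-35,0],"twist":[0,0,0],"grip":1},{"translation":[-25,-35,0],"twist":[0,0,0],"grip":1},{"translation":[-25,-35,0],"twist":[0,0,0],"grip":1}]'
python3 -m pendant '[{"translation":[-25,-35,0],"twist":[0,0,0],"grip":1},{"translation":[-25,-35,0],"twist":[0,0,0],"grip":1},{"translation":[-25,-35,0],"twist":[0,0,0],"grip":1},{"translation":[-25,-35,0],"twist":[0,0,0],"grip":1},{"translation":[-25,-35,0],"twist":[0,0,0],"grip":1},{"translation":[-25,-35,0],"twist":[0,0,0],"grip":1},{"translation":[-25,-35,0],"twist":[0,0,0],"grip":1},{"translation":[-25,-35,0],"twist":[0,0,0],"grip":1},{"translation":[-25,-35,0],"twist":[0,0,0],"grip":1},{"translation":[0,0,0],"twist":[0,0,0],"grip":1}]'
```

```text
t: 1.15
tool_pos: [0.2613, 0.2911, 0.3487]
orientation: [-0.396, -3.115, 0.017]
force: [0.7, -0.1, -0.1]
opening: 0.093
t: 2.15
tool_pos: [0.402, -0.09, 0.3505]
orientation: [0.402, 3.115, -0.017]
force: [0.2, 0.3, 0.2]
opening: 0.0929
```

```bash
python3 -m pendant '[{"translation":[-25,-20,-5],"twist":[0,0,0],"grip":1},{"translation":[-25,-20,-5],"twist":[0,0,0],"grip":1},{"translation":[-25,-20,-5],"twist":[0,0,0],"grip":1},{"translation":[-25,-20,0],"twist":[0,0,0],"grip":1},{"translation":[-25,-20,0],"twist":[0,0,0],"grip":1},{"translation":[0,-10,0],"twist":[0,0,0],"grip":1},{"translation":[0,0,0],"twist":[0,0,0],"grip":1},{"translation":[0,0,0],"twist":[0,0,0],"grip":1},{"translation":[0,0,0],"twist":[0,0,0],"grip":1},{"translation":[0,0,0],"twist":[0,0,0],"grip":1}]'
python3 - <<'E'
from h import *
p,d,_=grab('wrist'); cv2.imwrite('pics/w1.png',p[...,::-1]); print(robot.read_state()['q'].round(2))
E
```

```text
t: 3.15
tool_pos: [0.4959, -0.2289, 0.3653]
orientation: [-0.401, -3.113, 0.01]
force: [0.1, 0.2, 0.2]
opening: 0.0931
[-0.52 -0.03  1.39 -0.01  1.78 -1.84]
```

View pics/w1.png

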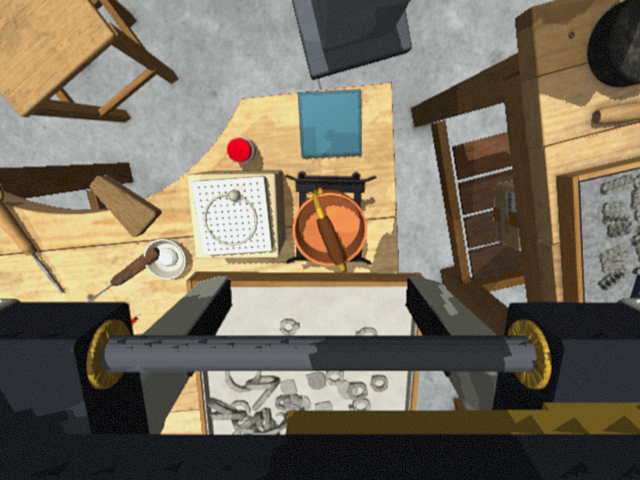

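```bash
cat >> h.py <<'E'
def rect(n,lo,hi,box,cond=None):
    p,P=world(n); V,U=np.mgrid[:480,:640]; a,b,c,d=box
    m=(P[...,2]>lo)&(P[...,2]<hi)&(U>=a)&(U<b)&(V>=c)&(V<d)
    if cond is not None: m&=cond(p.astype(int))
    nn,l,st,ce=cv2.connectedComponentsWithStats(m.astype(np.uint8)); i=1+st[1:,4].argmax(); r=P[l==i]
    print(n,len(r),st[i],cv2.minAreaRect((r[:,:2]*1000).astype(np.float32)),'z',np.median(r[:,2]).round(4)); return r
E
python3 - <<'E'
from h import *
p,P=world('wrist')
rect('wrist',.185,.21,(300,360,195,280))
rect('wrist',.185,.21,(300,360,210,260),lambda q:(q[...,0]<150)&(q[...,0]<2.6*q[...,2]+20))
rect('wrist',.110,.124,(180,285,170,262))
rect('wrist',.085,.104,(180,285,165,265))
rect('wrist',.003,.02,(290,370,80,165),lambda q:q[...,2]>q[...,0]+20)
rect('wrist',.14,.155,(285,375,180,275),lambda q:(q[...,0]>q[...,2]+30))
V,U=np.mgrid[:480,:640]
for lo,hi in((.088,.099),(.1,.112)):
  for box in((280,375,165,200),(280,375,245,275)):
    rect('wrist',lo,hi,box,lambda q:q.max(-1)<70)
for u,v in((317,207),(328,231),(340,255),(239,150),(238,195),(170,258)): print(u,v,P[v,u].round(4),p[v,u])
c=p[160:280,180:380]; cv2.imwrite('pics/w1c.png',cv2.resize(c,None,fx=4,fy=4,interpolation=2)[...,::-1])
E
```

```text
wrist 829 [316 205  30  66 829] ((513.7835083007812, -222.56573486328125), (76.8179702758789, 16.036836624145508), 7.085352897644043) z 0.1971
wrist 155 [326 238  19  22 155] ((523.4954833984375, -220.95640563964844), (25.910167694091797, 15.694857597351074), 1.584506630897522) z 0.1973
wrist 5195 [ 192  176   80   79 5195] ((473.0682373046875, -338.0342712402344), (90.64141082763672, 95.364013671875), 79.26006317138672) z 0.1147
wrist 1900 [ 187  173   93   85 1900] ((475.849609375, -342.28143310546875), (114.06343841552734, 113.26528930664062), 75.93672180175781) z 0.0944
wrist 3902 [ 298   90   63   67 3902] ((389.4034423828125, -187.07810974121094), (89.77201843261719, 90.53237915039062), 77.31571197509766) z 0.0067
wrist 340 [318 193  49  72 340] ((511.755859375, -199.99618530273438), (88.40233612060547, 42.331382751464844), 6.147992134094238) z 0.1428
wrist 723 [296 181  69  19 723] ((474.282470703125, -210.84326171875), (87.38882446289062, 23.913206100463867), 75.35035705566406) z 0.093
wrist 41 [287 249  17  12  41] ((550.236083984375, -278.1399841308594), (12.739853858947754, 19.283689498901367), 31.42999839782715) z 0.0938
wrist 206 [286 176  89   6 206] ((459.3538818359375, -207.0889892578125), (109.78305053710938, 5.678678035736084), 74.6751937866211) z 0.105
wrist 44 [351 258  20   6  44] ((573.5809936523438, -193.95477294921875), (25.86419105529785, 4.039210319519043), 67.58212280273438) z 0.1044
317 207 [ 0.4775 -0.2278  0.1871] [206 158  49]
328 231 [ 0.502  -0.2226  0.1996] [114  65  36]
340 255 [ 0.5302 -0.2169  0.1977] [104  61  38]
239 150 [ 0.3937 -0.3183  0.0514] [223   0  19]
238 195 [ 0.4484 -0.3194  0.1245] [102 105  91]
170 258 [ 0.5223 -0.4856  0.0168] [240 244 246]
```

View pics/w1c.png

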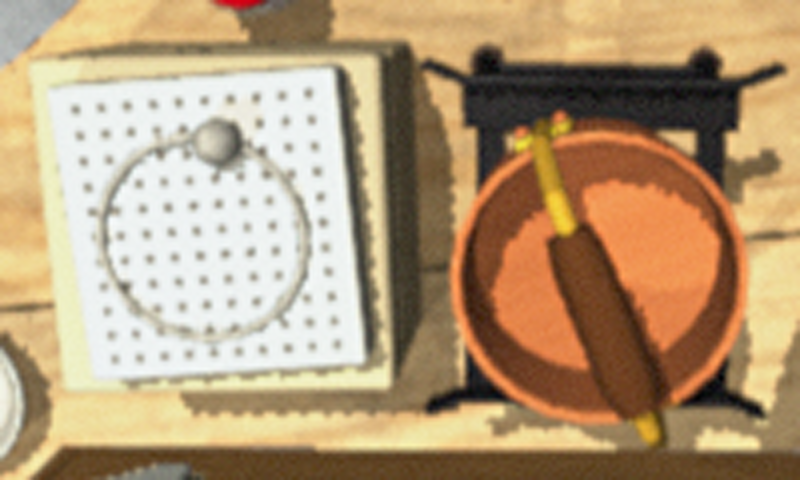

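The crop shows the wooden grip centred near (331,240) in the full picture, lying about 22° off the stand's x axis. The bangle is centred on the board, with its ball towards the base. Next I'll turn to the bar and come down above it.

```bash
python3 -m pendant '[{"translation":[0,0,0],"twist":[0,0,-0.1],"grip":1},{"translation":[0,0,0],"twist":[0,0,-0.1],"grip":1},{"translation":[0,0,0],"twist":[0,0,-0.1],"grip":1},{"translation":[0,0,0],"twist":[0,0,-0.1],"grip":1},{"translation":[-9,3,0],"twist":[0,0,0],"grip":1},{"translation":[-9,3,20],"twist":[0,0,0],"grip":1},{"translation":[0,0,40],"twist":[0,0,0],"grip":1},{"translation":[0,0,40],"twist":[0,0,0],"grip":1},{"translation":[0,0,20],"twist":[0,0,0],"grip":1},{"translation":[0,0,0],"twist":[0,0,0],"grip":1}]'
cat > st.py <<'E'
from h import *
import sys
s=robot.read_state(); M=R.from_rotvec(s['orientation']).as_matrix()
print('t',s['t'].round(2),'pos',s['tool_pos'].round(4),'xyaw',np.degrees(np.arctan2(M[1,0],M[0,0])).round(2),'z',M[:,2].round(3),'F',s['force'].round(1),'open',round(float(s['opening']),4),'q6',s['q'][5].round(2))
if len(sys.argv)>3: print('tool shift mm',(M.T@(np.array(list(map(float,sys.argv[1:4])))-s['tool_pos'])*1000).round(1))
E
python3 st.py .513 -.2215 .1735
```

```text
t: 4.2
tool_pos: [0.5167, -0.2147, 0.2475]
orientation: [-0.231, 3.126, -0.017]
force: [-0.6, 0.5, -0.4]
opening: 0.0927Traceback (most recent call last):
  File "st.py", line 4, in <module>
    print('t',s['t'].round(2),'pos',s['tool_pos'].round(4),'xyaw',np.degrees(np.arctan2(M[1,0],M[0,0])).round(2),'z',M[:,2].round(3),'F',s['force'].round(1),'open',round(float(s['opening']),4),'q6',s['q'][5].round(2))
              ^^^^^^^^^^^^
AttributeError: 'float' object has no attribute 'round'
```

```bash
sed -i "s/s\['t'\].round(2)/round(s['t'],2)/" st.py; python3 st.py .513 -.2215 .1735; python3 - <<'E'
from h import *
p,d,_=grab('wrist')
r=rect('wrist',.185,.215,(0,640,0,480),lambda q:(q[...,0]<190)&(q[...,0]>q[...,2]*1.3+10))
c=p[100:480,120:520]; cv2.imwrite('pics/w2.png',cv2.resize(c,None,fx=1.5,fy=1.5)[...,::-1])
E
```

```text
t 4.2 pos [ 0.5167 -0.2147  0.2475] xyaw -171.53 z [ 0.007 -0.01  -1.   ] F [-0.6  0.5 -0.4] open 0.0927 q6 -2.2
tool shift mm [ 5.1 -5.3 74. ]
wrist 1687 [ 299  198   24  104 1687] ((513.2017822265625, -222.47384643554688), (74.66082763671875, 15.58803939819336), 7.502883434295654) z 0.1975
```

View pics/w2.png

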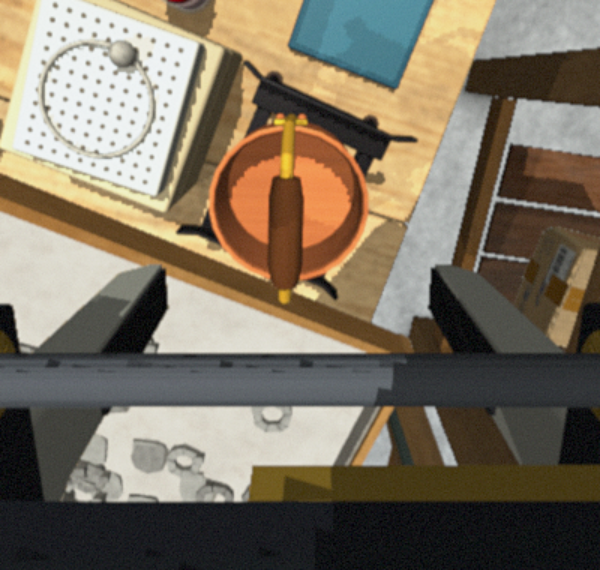

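The bar sits centred under the jaws (crop (286,235)) and parallel to the pads. I'll come down and grip it.

```bash
python3 -m pendant '[{"translation":[5,-6,0],"twist":[0,0,0.017],"grip":1},{"translation":[0,0,25],"twist":[0,0,0],"grip":1},{"translation":[0,0,25],"twist":[0,0,0],"grip":1},{"translation":[0,0,20],"twist":[0,0,0],"grip":1},{"translation":[0,0,0],"twist":[0,0,0],"grip":1},{"translation":[0,0,0],"twist":[0,0,0],"grip":1},{"translation":[0,0,0],"twist":[0,0,0],"grip":1},{"translation":[0,0,0],"twist":[0,0,0],"grip":1},{"translation":[0,0,0],"twist":[0,0,0],"grip":1},{"translation":[0,0,0],"twist":[0,0,0],"grip":1}]'; python3 st.py .5132 -.2225 .1735
```

```text
t: 5.25
tool_pos: [0.5222, -0.229, 0.1979]
orientation: [-0.185, 3.104, -0.042]
force: [0.8, -0.3, -0.7]
opening: 0.0927
t 5.25 pos [ 0.5222 -0.229   0.1979] xyaw -173.14 z [ 0.033 -0.025 -0.999] F [ 0.8 -0.3 -0.7] open 0.0927 q6 -2.19
tool shift mm [ 8.9  8.3 24. ]
```

```bash
cat >> st.py <<'E'
w=np.cross(M[:,2],[0,0,-1]); print('level twist',(M.T@w).round(3))
E
python3 -m pendant '[{"translation":[0,0,0],"twist":[-0.029,0.03,0],"grip":1},{"translation":[0,0,0],"twist":[0,0,0],"grip":1},{"translation":[8,7,0],"twist":[0,0,0],"grip":1},{"translation":[0,0,0],"twist":[0,0,0],"grip":1},{"translation":[0,0,0],"twist":[0,0,0],"grip":1},{"translation":[0,0,0],"twist":[0,0,0],"grip":1},{"translation":[0,0,0],"twist":[0,0,0],"grip":1},{"translation":[0,0,0],"twist":[0,0,0],"grip":1},{"translation":[0,0,0],"twist":[0,0,0],"grip":1},{"translation":[0,0,0],"twist":[0,0,0],"grip":1}]'; python3 st.py .5132 -.2225 .1735
```

```text
t: 6.25
tool_pos: [0.5128, -0.2222, 0.1991]
orientation: [-0.188, 3.133, -0.002]
force: [-0.3, -0.1, 0.1]
opening: 0.0927
t 6.25 pos [ 0.5128 -0.2222  0.1991] xyaw -173.13 z [ 0.003 -0.001 -1.   ] F [-0.3 -0.1  0.1] open 0.0927 q6 -2.19
tool shift mm [-0.3 -0.3 25.6]
level twist [-0.002  0.002  0.   ]
```

```bash
python3 -m pendant '[{"translation":[0,0,7],"twist":[0,0,0],"grip":1},{"translation":[0,0,7],"twist":[0,0,0],"grip":1},{"translation":[0,0,7],"twist":[0,0,0],"grip":1},{"translation":[0,0,5],"twist":[0,0,0],"grip":1},{"translation":[0,0,0],"twist":[0,0,0],"grip":1},{"translation":[0,0,0],"twist":[0,0,0],"grip":0.3},{"translation":[0,0,0],"twist":[0,0,0],"grip":0.2},{"translation":[0,0,0],"twist":[0,0,0],"grip":0},{"translation":[0,0,0],"twist":[0,0,0],"grip":-0.2},{"translation":[0,0,0],"twist":[0,0,0],"grip":-0.3}]' 35; python3 st.py .5132 -.2225 .1735
```

```text
t: 7.25
tool_pos: [0.5127, -0.2222, 0.1702]
orientation: [-0.188, 3.134, -0.002]
force: [0.1, -0.8, 0.7]
opening: 0.0576
t 7.25 pos [ 0.5127 -0.2222  0.1702] xyaw -173.14 z [ 0.002 -0.001 -1.   ] F [ 0.1 -0.8  0.7] open 0.0576 q6 -2.19
tool shift mm [-0.4 -0.4 -3.3]
level twist [-0.001  0.002  0.   ]
```

Overshot 3 mm (the grasp point is then 3 mm under the bar's middle); I'll raise 3 mm and close.

```bash
python3 -m pendant '[{"translation":[0,0,-3],"twist":[0,0,0],"grip":-0.4},{"translation":[0,0,0],"twist":[0,0,0],"grip":-0.6},{"translation":[0,0,0],"twist":[0,0,0],"grip":-1},{"translation":[0,0,0],"twist":[0,0,0],"grip":-1},{"translation":[0,0,0],"twist":[0,0,0],"grip":-1},{"translation":[0,0,0],"twist":[0,0,0],"grip":-1},{"translation":[0,0,0],"twist":[0,0,0],"grip":-1},{"translation":[0,0,0],"twist":[0,0,0],"grip":-1},{"translation":[0,0,0],"twist":[0,0,0],"grip":-1},{"translation":[0,0,0],"twist":[0,0,0],"grip":-1}]' 35; python3 st.py
```

```text
t: 8.25
tool_pos: [0.513, -0.2222, 0.1741]
orientation: [-0.188, 3.133, -0.002]
force: [0.2, 0.5, 1.2]
opening: 0.015
t 8.25 pos [ 0.513  -0.2222  0.1741] xyaw -173.13 z [ 0.003 -0.001 -1.   ] F [0.2 0.5 1.2] open 0.015 q6 -2.19
level twist [-0.002  0.003  0.   ]
```

```bash
python3 -m pendant '[{"translation":[0,0,-4],"twist":[0,0,0],"grip":-1},{"translation":[0,0,-5],"twist":[0,0,0],"grip":-1},{"translation":[0,0,-6],"twist":[0,0,0],"grip":-1},{"translation":[0,0,-6],"twist":[0,0,0],"grip":-1},{"translation":[0,0,-6],"twist":[0,0,0],"grip":-1},{"translation":[0,0,-6],"twist":[0,0,0],"grip":-1},{"translation":[0,0,-6],"twist":[0,0,0],"grip":-1},{"translation":[0,0,-5],"twist":[0,0,0],"grip":-1},{"translation":[0,0,0],"twist":[0,0,0],"grip":-1},{"translation":[0,0,0],"twist":[0,0,0],"grip":-1}]' 45; python3 st.py .3885 -.1855 .225
python3 - <<'E'
from h import *
p,d,_=grab('scene'); rect('scene',.003,.02,(255,355,340,425),lambda q:q[...,2]>q[...,0]+20)
p,d,_=grab('wrist'); rect('wrist',.003,.02,(200,640,0,240),lambda q:q[...,2]>q[...,0]+20); cv2.imwrite('pics/w3.png',p[...,::-1])
E
```

```text
t: 9.25
tool_pos: [0.5126, -0.2221, 0.2218]
orientation: [-0.188, 3.134, -0.002]
force: [-0.4, -0.4, -2.1]
opening: 0.0147
t 9.25 pos [ 0.5126 -0.2221  0.2218] xyaw -173.14 z [ 0.002 -0.001 -1.   ] F [-0.4 -0.4 -2.1] open 0.0147 q6 -2.19
tool shift mm [118.8  51.2  -3.5]
level twist [-0.001  0.002  0.   ]
scene 3073 [ 264  347   82   72 3073] ((387.57318115234375, -183.31922912597656), (91.16986083984375, 90.32920837402344), 77.9648666381836) z 0.0098
wrist 7770 [ 314   47  109  116 7770] ((388.9229736328125, -186.5522003173828), (90.23047637939453, 91.55682373046875), 77.9444808959961) z 0.0068
```

View pics/w3.png

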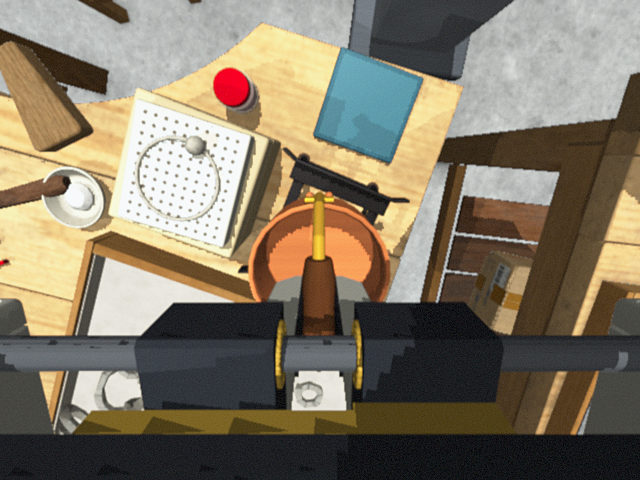

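```bash
python3 -m pendant '[{"translation":[6,3,0],"twist":[0,0,0],"grip":-1},{"translation":[13,6,0],"twist":[0,0,0],"grip":-1},{"translation":[16,7,0],"twist":[0,0,0],"grip":-1},{"translation":[17,7,0],"twist":[0,0,0],"grip":-1},{"translation":[17,7,0],"twist":[0,0,0],"grip":-1},{"translation":[16,7,0],"twist":[0,0,0],"grip":-1},{"translation":[14,6,0],"twist":[0,0,0],"grip":-1},{"translation":[9,4,0],"twist":[0,0,0],"grip":-1},{"translation":[0,0,0],"twist":[0,0,0],"grip":-1},{"translation":[0,0,0],"twist":[0,0,0],"grip":-1}]'; python3 st.py .3885 -.1865 .09
```

```text
t: 10.35
tool_pos: [0.391, -0.1847, 0.2173]
orientation: [0.188, -3.132, -0.003]
force: [0.4, 0.2, -1.7]
opening: 0.0149
t 10.35 pos [ 0.391  -0.1847  0.2173] xyaw -173.13 z [-0.004  0.002 -1.   ] F [ 0.4  0.2 -1.7] open 0.0149 q6 -2.25
tool shift mm [  2.2  -1.8 127.3]
level twist [ 0.002 -0.003  0.   ]
```

```bash
python3 -m pendant '[{"translation":[2,-2,5],"twist":[0.003,-0.004,0],"grip":-1},{"translation":[0,0,13],"twist":[0,0,0],"grip":-1},{"translation":[0,0,15],"twist":[0,0,0],"grip":-1},{"translation":[0,0,15],"twist":[0,0,0],"grip":-1},{"translation":[0,0,15],"twist":[0,0,0],"grip":-1},{"translation":[0,0,15],"twist":[0,0,0],"grip":-1},{"translation":[0,0,12],"twist":[0,0,0],"grip":-1},{"translation":[0,0,7],"twist":[0,0,0],"grip":-1},{"translation":[0,0,0],"twist":[0,0,0],"grip":-1},{"translation":[0,0,0],"twist":[0,0,0],"grip":-1}]'; python3 st.py .3885 -.1865 .0876
```

```text
t: 11.35
tool_pos: [0.3889, -0.1866, 0.1089]
orientation: [0.188, -3.133, -0.004]
force: [0.4, -0.1, -1.9]
opening: 0.0147
t 11.35 pos [ 0.3889 -0.1866  0.1089] xyaw -173.11 z [-0.003  0.002 -1.   ] F [ 0.4 -0.1 -1.9] open 0.0147 q6 -2.26
tool shift mm [ 0.3  0.1 21.3]
level twist [ 0.003 -0.003  0.   ]
```

```bash
python3 -m pendant '[{"translation":[0,0,6],"twist":[0.003,-0.003,0],"grip":-1},{"translation":[0,0,5],"twist":[0,0,0],"grip":-1},{"translation":[0,0,4],"twist":[0,0,0],"grip":-1},{"translation":[0,0,0],"twist":[0,0,0],"grip":-1},{"translation":[0,0,0],"twist":[0,0,0],"grip":-1},{"translation":[0,0,0],"twist":[0,0,0],"grip":-1},{"translation":[0,0,0],"twist":[0,0,0],"grip":-1},{"translation":[0,0,0],"twist":[0,0,0],"grip":-1},{"translation":[0,0,0],"twist":[0,0,0],"grip":-1},{"translation":[0,0,0],"twist":[0,0,0],"grip":-1}]'; python3 st.py .3885 -.1865 .0876
python3 - <<'E'
from h import *
p,d,_=grab('scene');c=p[230:430,180:380]; cv2.imwrite('pics/s4.png',cv2.resize(c,None,fx=3,fy=3,interpolation=2)[...,::-1])
E
```

```text
t: 12.35
tool_pos: [0.3908, -0.1878, 0.0954]
orientation: [-0.189, 3.131, -0.006]
force: [0.5, 0.2, -3.2]
opening: 0.0151
t 12.35 pos [ 0.3908 -0.1878  0.0954] xyaw -173.11 z [ 0.005 -0.003 -1.   ] F [ 0.5  0.2 -3.2] open 0.0151 q6 -2.26
tool shift mm [2.1 1.6 7.8]
level twist [-0.004  0.004  0.   ]
```

View pics/s4.png

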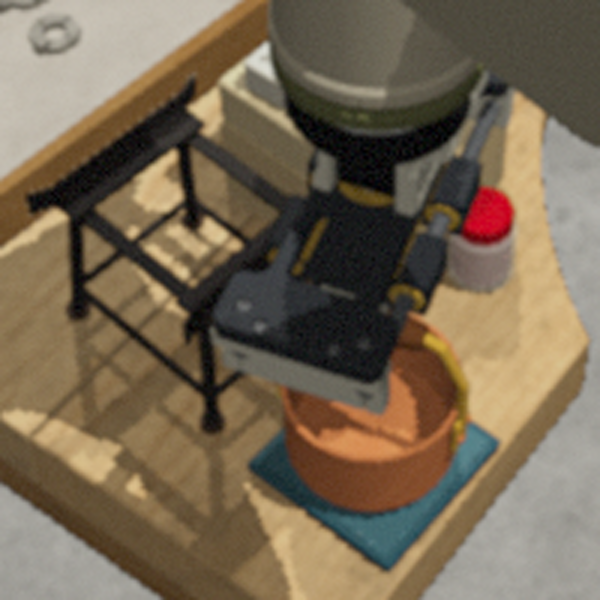

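```bash
python3 -m pendant '[{"translation":[2,1.5,0],"twist":[-0.002,0.002,0],"grip":-1},{"translation":[0,0,2],"twist":[0,0,0],"grip":-1},{"translation":[0,0,2],"twist":[0,0,0],"grip":-1},{"translation":[0,0,1],"twist":[0,0,0],"grip":-1},{"translation":[0,0,0],"twist":[0,0,0],"grip":-1},{"translation":[0,0,0],"twist":[0,0,0],"grip":-1},{"translation":[0,0,0],"twist":[0,0,0],"grip":-1},{"translation":[0,0,0],"twist":[0,0,0],"grip":-1},{"translation":[0,0,0],"twist":[0,0,0],"grip":-1},{"translation":[0,0,0],"twist":[0,0,0],"grip":-1}]'; python3 st.py .3885 -.1865 .0876
```

```text
t: 13.4
tool_pos: [0.3883, -0.1864, 0.0899]
orientation: [-0.189, 3.134, -0.002]
force: [0.6, -0.1, -1.1]
opening: 0.0146
t 13.4 pos [ 0.3883 -0.1864  0.0899] xyaw -173.11 z [ 0.002 -0.001 -1.   ] F [ 0.6 -0.1 -1.1] open 0.0146 q6 -2.26
tool shift mm [-0.1 -0.1  2.3]
level twist [-0.002  0.002  0.   ]
```

```bash
python3 -m pendant '[{"translation":[0,0,1],"twist":[0,0,0],"grip":-1},{"translation":[0,0,1],"twist":[0,0,0],"grip":-1},{"translation":[0,0,0.5],"twist":[0,0,0],"grip":-1},{"translation":[0,0,0],"twist":[0,0,0],"grip":-1},{"translation":[0,0,0],"twist":[0,0,0],"grip":-1},{"translation":[0,0,0],"twist":[0,0,0],"grip":-1},{"translation":[0,0,0],"twist":[0,0,0],"grip":-1},{"translation":[0,0,0],"twist":[0,0,0],"grip":-1},{"translation":[0,0,0],"twist":[0,0,0],"grip":-1},{"translation":[0,0,0],"twist":[0,0,0],"grip":-1}]'; python3 st.py .3885 -.1865 .0876
```

```text
t: 14.4
tool_pos: [0.3888, -0.1865, 0.0877]
orientation: [-0.189, 3.133, -0.003]
force: [-0.7, 0.5, -1.2]
opening: 0.0152
t 14.4 pos [ 0.3888 -0.1865  0.0877] xyaw -173.11 z [ 0.003 -0.002 -1.   ] F [-0.7  0.5 -1.2] open 0.0152 q6 -2.26
tool shift mm [0.3 0.  0.1]
level twist [-0.002  0.003  0.   ]
```

```bash
python3 -m pendant '[{"translation":[0,0,0.7],"twist":[0,0,0],"grip":-1},{"translation":[0,0,0.7],"twist":[0,0,0],"grip":-1},{"translation":[0,0,0],"twist":[0,0,0],"grip":-1},{"translation":[0,0,0],"twist":[0,0,0],"grip":-1},{"translation":[0,0,0],"twist":[0,0,0],"grip":-1},{"translation":[0,0,0],"twist":[0,0,0],"grip":-1},{"translation":[0,0,0],"twist":[0,0,0],"grip":-1},{"translation":[0,0,0],"twist":[0,0,0],"grip":-1},{"translation":[0,0,0],"twist":[0,0,0],"grip":-1},{"translation":[0,0,0],"twist":[0,0,0],"grip":-1}]'; python3 st.py .3885 -.1865 .0876
```

```text
t: 15.4
tool_pos: [0.3895, -0.1867, 0.0877]
orientation: [-0.189, 3.132, -0.003]
force: [0.0, 0.8, -1.0]
opening: 0.0149
t 15.4 pos [ 0.3895 -0.1867  0.0877] xyaw -173.11 z [ 0.004 -0.002 -1.   ] F [ 0.   0.8 -1. ] open 0.0149 q6 -2.26
tool shift mm [1.  0.3 0.1]
level twist [-0.002  0.004  0.   ]
```

```bash
python3 -m pendant '[{"translation":[1,0,2],"twist":[0,0,0],"grip":-1},{"translation":[0,0,0],"twist":[0,0,0],"grip":-1},{"translation":[0,0,0],"twist":[0,0,0],"grip":-1},{"translation":[0,0,0],"twist":[0,0,0],"grip":-0.7},{"translation":[0,0,0],"twist":[0,0,0],"grip":-0.5},{"translation":[0,0,0],"twist":[0,0,0],"grip":-0.2},{"translation":[0,0,0],"twist":[0,0,0],"grip":0.1},{"translation":[0,0,0],"twist":[0,0,0],"grip":0.1},{"translation":[0,0,0],"twist":[0,0,0],"grip":0.1},{"translation":[0,0,0],"twist":[0,0,0],"grip":0.1}]'; python3 st.py .3885 -.1865 .0876
python3 - <<'E'
from h import *
p,d,_=grab('wrist'); cv2.imwrite('pics/w5.png',p[...,::-1])
E
```

```text
t: 16.4
tool_pos: [0.39, -0.1872, 0.0878]
orientation: [-0.189, 3.129, -0.005]
force: [-0.5, 0.7, -0.3]
opening: 0.0506
t 16.4 pos [ 0.39   -0.1872  0.0878] xyaw -173.1 z [ 0.007 -0.003 -1.   ] F [-0.5  0.7 -0.3] open 0.0506 q6 -2.26
tool shift mm [1.4 0.8 0.1]
level twist [-0.004  0.007  0.   ]
```

View pics/w5.png

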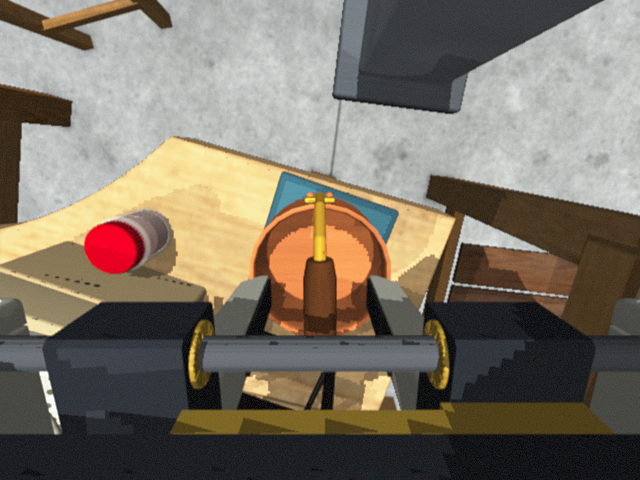

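The jaws are open either side of the grip and the pan stands on the tile. I'll raise and check where it sits.

```bash
python3 -m pendant '[{"translation":[0,0,-10],"twist":[0,0,0],"grip":0.1},{"translation":[0,0,-20],"twist":[0,0,0],"grip":0.1},{"translation":[0,0,-30],"twist":[0,0,0],"grip":0.1},{"translation":[0,0,-35],"twist":[0,0,0],"grip":0.1},{"translation":[0,0,-40],"twist":[0,0,0],"grip":0.1},{"translation":[0,0,-40],"twist":[0,0,0],"grip":0.1},{"translation":[0,0,-40],"twist":[0,0,0],"grip":0.1},{"translation":[0,0,-30],"twist":[0,0,0],"grip":0.1},{"translation":[0,0,0],"twist":[0,0,0],"grip":0.1},{"translation":[0,0,0],"twist":[0,0,0],"grip":0.1}]'
python3 - <<'E'
from h import *
p,d,_=grab('wrist'); q=p; c=p[60:460,120:620]; cv2.imwrite('pics/w6.png',cv2.resize(c,None,fx=1.5,fy=1.5)[...,::-1])
E
python3 st.py
```

```text
t: 17.45
tool_pos: [0.3862, -0.1853, 0.3485]
orientation: [-0.189, 3.127, -0.007]
force: [-1.4, -0.8, -0.3]
opening: 0.051
t 17.5 pos [ 0.3863 -0.1853  0.3486] xyaw -173.09 z [ 0.009 -0.004 -1.   ] F [-0.4 -0.6  1.2] open 0.0513 q6 -2.26
level twist [-0.005  0.009  0.   ]
```

View pics/w6.png

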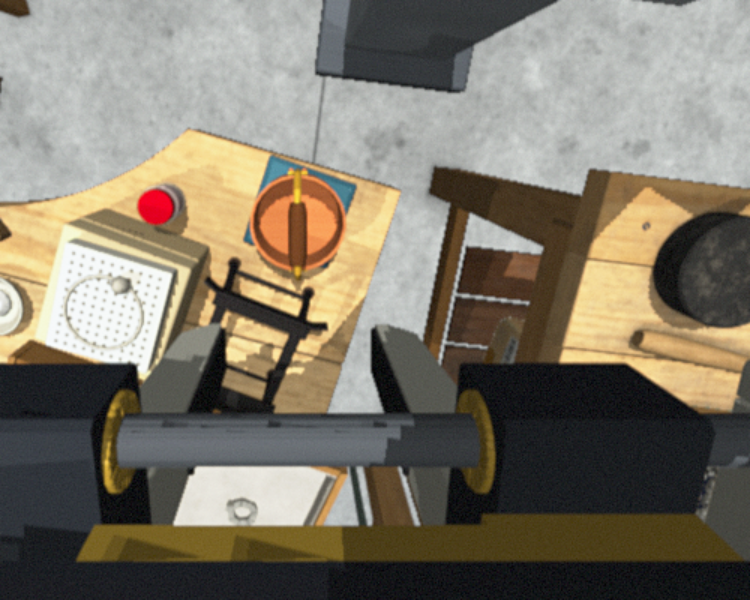

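The pan stands upright on the tile (crop (297,225)). I'll check its centring in numbers and measure the stand in both cameras.

```bash
python3 - <<'E'
from h import *
grab('scene')
red=lambda q:(q[...,0]>q[...,2]+40)&(q[...,0]>100)&(q[...,1]<.75*q[...,0])
for n,b,lo,hi in(('wrist',(270,370,160,260),.050,.062),('scene',(240,370,320,420),.052,.064)):
    r=rect(n,lo,hi,b,red); c,rr=cv2.minEnclosingCircle((r[:,:2]*1000).astype(np.float32)); print('pan circ',c,rr)
    rect(n,.085,.12,b)  # grip
    rect(n,.003,.013,(270,370,150,260) if n=='wrist' else (240,370,330,425),lambda q:q[...,2]>q[...,0]+20)
    dark=lambda q:q.max(-1)<75
print('stand')
for lo,hi in((.088,.1),(.1,.112)): 
    rect('wrist',lo,hi,(240,345,235,345),dark); rect('scene',lo,hi,(185,280,255,320),dark); rect('scene',lo,hi,(225,310,270,340),dark)
rect('scene',.112,.123,(255,350,215,290),lambda q:q.min(-1)>110)
rect('wrist',.110,.123,(140,250,210,310),lambda q:q.min(-1)>110)
E
```

```text
wrist 275 [321 176  30  65 275] ((389.2273254394531, -163.61244201660156), (90.23486328125, 39.890438079833984), 7.010875225067139) z 0.0563
pan circ (391.39947509765625, -181.2752685546875) 45.168601989746094
wrist 645 [312 178  13  68 645] ((390.9618225097656, -187.41844177246094), (87.47985076904297, 14.96575927734375), 7.044706344604492) z 0.1102
wrist 238 [325 173  32  28 238] ((354.1816101074219, -154.60108947753906), (55.151588439941406, 23.729141235351562), 51.40596008300781) z 0.0068
scene 280 [273 355  62  36 280] ((384.5725402832031, -162.2600860595703), (91.47418975830078, 40.41615676879883), 9.640624046325684) z 0.0584
pan circ (387.50262451171875, -179.47537231445312) 45.7758674621582
scene 545 [273 332  62  29 545] ((390.551513671875, -184.501708984375), (92.56021118164062, 16.051382064819336), 8.933955192565918) z 0.1118
scene 625 [264 372  82  47 625] ((386.87554931640625, -183.4203338623047), (91.42082977294922, 89.04064178466797), 78.02603912353516) z 0.0097
stand
wrist 1236 [ 261  255   66   80 1236] ((514.0121459960938, -221.508544921875), (88.69329833984375, 99.
[... 350 characters left out ...]
7 246  81  34 277] ((458.62890625, -206.97491455078125), (111.29014587402344, 7.481739044189453), 74.64524841308594) z 0.1046
scene 246 [188 256  57  43 246] ((562.3257446289062, -232.14271545410156), (112.40775299072266, 8.08423137664795), 74.119140625) z 0.1043
scene 298 [242 293  55  47 298] ((458.4096984863281, -205.06980895996094), (111.78172302246094, 8.760002136230469), 74.55168914794922) z 0.1058
scene 2223 [ 261  227   81   53 2223] ((472.1167907714844, -335.6915283203125), (91.48558044433594, 95.93367767333984), 79.40679931640625) z 0.1177
wrist 4950 [ 150  220   85   88 4950] ((472.4935607910156, -337.843505859375), (89.7651596069336, 95.57138061523438), 79.5912857055664) z 0.1147
```

The pan's arch centre is within about 3 mm of the tile's centre in both cameras, so the foot is fully on the tile. The stand is at about (0.511, -0.2206) with yaw -15°, in the wrist camera's frame. The board starts at (-7, -123) mm in the stand's frame, turned +4.5°. Next I'll turn the jaws across the board and go behind it.

```bash
python3 -m pendant '[{"translation":[0,0,0],"twist":[0,0,0.149],"grip":0.1},{"translation":[0,0,0],"twist":[0,0,0.149],"grip":0.1},{"translation":[0,0,0],"twist":[0,0,0.149],"grip":0.1},{"translation":[0,0,0],"twist":[0,0,0.149],"grip":0.1},{"translation":[0,0,0],"twist":[0,0,0.149],"grip":0.1},{"translation":[0,0,0],"twist":[0,0,0.149],"grip":0.1},{"translation":[0,0,0],"twist":[0,0,0.149],"grip":0.1},{"translation":[0,0,0],"twist":[0,0,0.149],"grip":0.1},{"translation":[0,0,0],"twist":[0,0,0.149],"grip":0.1},{"translation":[0,0,0],"twist":[0,0,0.149],"grip":0.1}]'
python3 -m pendant '[{"translation":[0,0,0],"twist":[0,0,0.149],"grip":0.1},{"translation":[0,0,0],"twist":[0,0,0.149],"grip":0.1},{"translation":[0,0,0],"twist":[0,0,0.12],"grip":0.1},{"translation":[0,0,0],"twist":[0,0,0],"grip":0.1},{"translation":[0,0,0],"twist":[0,0,0],"grip":0.1},{"translation":[-10,5,0],"twist":[0,0,0],"grip":0.1},{"translation":[-20,14,0],"twist":[0,0,0],"grip":0.1},{"translation":[-20,14,0],"twist":[0,0,0],"grip":0.1},{"translation":[0,0,0],"twist":[0,0,0],"grip":0.1},{"translation":[0,0,0],"twist":[0,0,0],"grip":0.1}]'
python3 st.py .456 -.4025 .18
```

```text
t: 18.55
tool_pos: [0.3798, -0.1812, 0.3297]
orientation: [-1.991, -2.403, 0.002]
force: [0.9, 0.0, 0.4]
opening: 0.0512
t: 19.55
tool_pos: [0.3974, -0.2389, 0.3172]
orientation: [-2.429, -1.936, 0.017]
force: [0.5, 0.5, -0.7]
opening: 0.0512
t 19.55 pos [ 0.3974 -0.2389  0.3172] xyaw 77.1 z [-0.031  0.021 -0.999] F [ 0.5  0.5 -0.7] open 0.0512 q6 -0.43
tool shift mm [-148.2   98.3  131.7]
level twist [-0.035 -0.014  0.   ]
```

```bash
python3 -m pendant '[{"translation":[0,0,0],"twist":[-0.033,-0.013,0.03],"grip":0.25},{"translation":[0,0,0],"twist":[0,0,0],"grip":0.25},{"translation":[-20,12,0],"twist":[0,0,0],"grip":0.25},{"translation":[-25,15,0],"twist":[0,0,0],"grip":0.25},{"translation":[-25,15,0],"twist":[0,0,0],"grip":0.25},{"translation":[-25,15,0],"twist":[0,0,0],"grip":0.25},{"translation":[-25,15,0],"twist":[0,0,0],"grip":0.25},{"translation":[-15,10,0],"twist":[0,0,0],"grip":0.25},{"translation":[0,0,0],"twist":[0,0,0],"grip":0.25},{"translation":[0,0,0],"twist":[0,0,0],"grip":0.25}]'
python3 st.py .456 -.4025 .18
```

```text
t: 20.55
tool_pos: [0.4446, -0.3912, 0.3168]
orientation: [-2.463, -1.939, 0.001]
force: [0.3, 0.7, 0.5]
opening: 0.0583
t 20.55 pos [ 0.4446 -0.3912  0.3168] xyaw 76.43 z [-0.005  0.005 -1.   ] F [0.3 0.7 0.5] open 0.0583 q6 -0.57
tool shift mm [ -8.8  14.5 136.7]
level twist [-0.006 -0.004  0.   ]
```

```bash
python3 -m pendant '[{"translation":[0,0,0],"twist":[-0.005,-0.003,0.025],"grip":0.25},{"translation":[0,0,0],"twist":[0,0,0],"grip":0.25},{"translation":[-9,13,0],"twist":[0,0,0],"grip":0.25},{"translation":[0,0,20],"twist":[0,0,0],"grip":0.25},{"translation":[0,0,25],"twist":[0,0,0],"grip":0.25},{"translation":[0,0,25],"twist":[0,0,0],"grip":0.25},{"translation":[0,0,20],"twist":[0,0,0],"grip":0.25},{"translation":[0,0,10],"twist":[0,0,0],"grip":0.25},{"translation":[0,0,0],"twist":[0,0,0],"grip":0.25},{"translation":[0,0,0],"twist":[0,0,0],"grip":0.25}]'
python3 st.py .456 -.4025 .102
python3 - <<'E'
from h import *
p,d,_=grab('wrist'); cv2.imwrite('pics/w7.png',p[...,::-1])
E
```

```text
t: 21.55
tool_pos: [0.4564, -0.3972, 0.2201]
orientation: [2.482, 1.914, 0.003]
force: [0.1, -0.5, -0.4]
opening: 0.0583
t 21.55 pos [ 0.4564 -0.3972  0.2201] xyaw 75.29 z [ 0.006 -0.005 -1.   ] F [ 0.1 -0.5 -0.4] open 0.0583 q6 -0.54
tool shift mm [-4.900e+00  1.000e-01  1.181e+02]
level twist [0.007 0.003 0.   ]
```

View pics/w7.png

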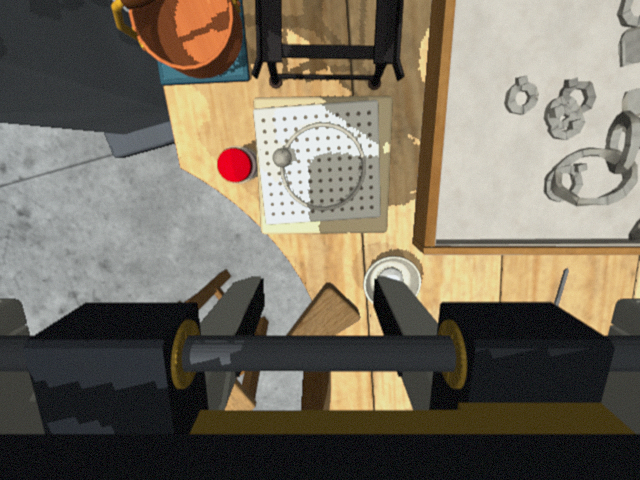

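The view shows the stand's rails (255–405, 0–85), aligned with the picture, and the board with its centred bangle at (322,163). I have used 11 pictures, so from here I'll work from numbers.

```bash
cat > meas.py <<'E'
from h import *
import sys
C=np.array([511,-220.6]); a=np.radians(-15); E=np.array([[np.cos(a),np.sin(a)],[-np.sin(a),np.cos(a)]])
def board(n='wrist',bx=(0,640,0,300),lo=.106,hi=.121):
    p,P=world(n); V,U=np.mgrid[:480,:640]; q=p.astype(int)
    X=np.nan_to_num((P[...,:2]*1000-C)@E.T,nan=1e4)
    m=(P[...,2]>lo)&(P[...,2]<hi)&(q.min(-1)>45)&(abs(X[...,0])<75)&(X[...,1]>-190)&(X[...,1]<70)&(q[...,0]-q[...,2]<70)&(V<bx[3])
    m=cv2.morphologyEx(m.astype(np.uint8),cv2.MORPH_OPEN,np.ones((5,5)))
    nn,l,st,_=cv2.connectedComponentsWithStats(m); i=1+st[1:,4].argmax(); r=X[l==i]
    k=cv2.minAreaRect(r.astype(np.float32)); print(n,'board stand-frame',np.round(k[0],1),np.round(k[1],1),round(k[2],2),'z',np.median(P[l==i][:,2]).round(4), 'xr',r[:,0].min().round(1),r[:,0].max().round(1),'yr',r[:,1].min().round(1),r[:,1].max().round(1))
    # bangle: points above board top
    b=(P[...,2]>np.median(P[l==i][:,2])+.005)&(P[...,2]<.14)&(abs(X[...,0]-k[0][0])<44)&(abs(X[...,1]-k[0][1])<44)&(V<bx[3])&(q.max(-1)>60)
    if b.sum()>30: print('  bangle rect',b.sum(),[np.round(x,1) for x in cv2.minAreaRect(X[b].astype(np.float32))])
if __name__=='__main__':
    for n in sys.argv[1:]: grab(n); board(n,(0,640,0,300 if n=='wrist' else 480))
E
python3 meas.py wrist scene; python3 - <<'E'
from h import *; from meas import *
p,P=world('wrist'); q=p.astype(int); X=(P[...,:2]*1000-C)@E.T
V,U=np.mgrid[:480,:640]
for s in(-1,1):
  for lo,hi,w in((.1005,.11,(46,66)),(.088,.098,(30,60))):
    m=(P[...,2]>lo)&(P[...,2]<hi)&(V<110)&(q.max(-1)<80)&(X[...,0]*s>w[0])&(X[...,0]*s<w[1])&(X[...,1]>-62)
    r=X[m]; print(s,lo,m.sum(),'x',np.percentile(r[:,0],[1,50,99]).round(1),'ymin',r[:,1].min().round(1),r[:,1].max().round(1))
    mm=abs(r[:,1])<40
    if mm.sum()>30: print('  inner slope',np.degrees(np.polyfit(r[mm][:,1],r[mm][:,0],1)[0]).round(2),np.median(r[mm][:,0]).round(1))
m=(P[...,2]>.086)&(P[...,2]<.1)&(X[...,1]<-65)&(X[...,1]>-200)&(abs(X[...,0])<75)&(V<250)
print('hearth',cv2.minAreaRect(X[m].astype(np.float32)),np.median(P[m][:,2]))
E
```

```text
wrist board stand-frame [  -6.  -123.2] [95.3 90.2] 4.27 z 0.1147 xr -55.8 43.5 yr -170.7 -75.7
  bangle rect 304 [array([ -34.3, -117.2]), array([14.2, 13.9]), np.float64(0.3)]
scene board stand-frame [  -7.3 -121.2] [96.8 93.9] 4.14 z 0.1175 xr -58.9 43.2 yr -169.7 -72.5
  bangle rect 80 [array([ -12.7, -128.2]), array([45.5, 66.2]), np.float64(68.2)]
-1 0.1005 370 x [-57.2 -52.  -50.2] ymin -56.9 -7.4
  inner slope 0.7 -51.5
-1 0.088 1393 x [-53.5 -42.8 -31.4] ymin -57.0 -2.9
  inner slope -3.94 -42.6
1 0.1005 372 x [51.3 52.7 57.5] ymin -58.0 -5.9
  inner slope 0.23 52.3
1 0.088 1503 x [31.1 44.1 55. ] ymin -58.0 -2.2
  inner slope 5.43 43.8
hearth ((-2.1036109924316406, -126.74433135986328), (113.18331146240234, 114.38600158691406), 0.9353733658790588) 0.09447474918779933
```

```bash
python3 -m pendant '[{"translation":[-5,2,0],"twist":[0.006,0.003,0.006],"grip":0.25},{"translation":[0,0,0],"twist":[0,0,0],"grip":0.25},{"translation":[0,0,20],"twist":[0,0,0],"grip":0.25},{"translation":[0,0,25],"twist":[0,0,0],"grip":0.25},{"translation":[0,0,20],"twist":[0,0,0],"grip":0.25},{"translation":[0,0,10],"twist":[0,0,0],"grip":0.25},{"translation":[0,0,0],"twist":[0,0,0],"grip":0.25},{"translation":[0,0,0],"twist":[0,0,0],"grip":0.25},{"translation":[0,0,0],"twist":[0,0,0],"grip":0.25},{"translation":[0,0,0],"twist":[0,0,0],"grip":0.25}]'
python3 st.py .4579 -.4031 .102
```

```text
t: 22.7
tool_pos: [0.4611, -0.4086, 0.152]
orientation: [2.484, 1.9, 0.003]
force: [1.1, -0.4, -0.2]
opening: 0.058
t 22.7 pos [ 0.4611 -0.4086  0.152 ] xyaw 74.81 z [ 0.01 -0.01 -1.  ] F [ 1.1 -0.4 -0.2] open 0.058 q6 -0.54
tool shift mm [ 4.8 -5.1 49.9]
level twist [0.012 0.007 0.   ]
```

```bash
python3 -m pendant '[{"translation":[0,0,0],"twist":[0.012,0.007,0],"grip":0.25},{"translation":[0,0,0],"twist":[0,0,0],"grip":0.25},{"translation":[2,-3,0],"twist":[0,0,0],"grip":0.25},{"translation":[0,0,10],"twist":[0,0,0],"grip":0.25},{"translation":[0,0,12],"twist":[0,0,0],"grip":0.25},{"translation":[0,0,10],"twist":[0,0,0],"grip":0.25},{"translation":[0,0,6],"twist":[0,0,0],"grip":0.25},{"translation":[0,0,0],"twist":[0,0,0],"grip":0.25},{"translation":[0,0,0],"twist":[0,0,0],"grip":0.25},{"translation":[0,0,0],"twist":[0,0,0],"grip":0.25}]'
python3 st.py .4579 -.4031 .102
```

```text
t: 23.7
tool_pos: [0.4585, -0.4056, 0.1109]
orientation: [-2.495, -1.908, -0.0]
force: [0.5, 0.4, -0.2]
opening: 0.0584
t 23.7 pos [ 0.4585 -0.4056  0.1109] xyaw 74.82 z [-0.     0.001 -1.   ] F [ 0.5  0.4 -0.2] open 0.0584 q6 -0.54
tool shift mm [ 2.2 -1.2  8.9]
level twist [-0.001 -0.001  0.   ]
```

```bash
cat >> st.py <<'E'
C=np.array([511.4,-220.6]); a=np.radians(-15.2); E=np.array([[np.cos(a),np.sin(a)],[-np.sin(a),np.cos(a)]])
print('stand frame TCP',(E@(s['tool_pos'][:2]*1000-C)).round(1))
E
python3 -m pendant '[{"translation":[0,-1,4],"twist":[0,0,0],"grip":0.25},{"translation":[0,0,3],"twist":[0,0,0],"grip":0.25},{"translation":[0,0,0],"twist":[0,0,0],"grip":0.25},{"translation":[0,0,0],"twist":[0,0,0],"grip":0.25},{"translation":[3,0,0],"twist":[0,0,0],"grip":0.25},{"translation":[3,0,0],"twist":[0,0,0],"grip":0.25},{"translation":[2,0,0],"twist":[0,0,0],"grip":0.25},{"translation":[0,0,0],"twist":[0,0,0],"grip":0.25},{"translation":[0,0,0],"twist":[0,0,0],"grip":0.25},{"translation":[0,0,0],"twist":[0,0,0],"grip":0.25}]'
python3 st.py; python3 meas.py wrist scene
```

```text
t: 24.7
tool_pos: [0.4607, -0.3975, 0.1052]
orientation: [2.493, 1.908, 0.001]
force: [-1.0, -0.8, -0.4]
opening: 0.0582
t 24.7 pos [ 0.4607 -0.3975  0.1052] xyaw 74.84 z [ 0.002 -0.001 -1.   ] F [-1.  -0.8 -0.4] open 0.0582 q6 -0.53
level twist [0.002 0.001 0.   ]
stand frame TCP [  -2.5 -184. ]
wrist board stand-frame [  -6.1 -123.4] [95.5 90.7] 4.29 z 0.1148 xr -56.4 44.2 yr -170.8 -75.3
  bangle rect 963 [array([ -11.5, -113.6]), array([60.9, 14.2]), np.float64(10.1)]
scene board stand-frame [  -7.2 -125.2] [ 96.8 100. ] 4.52 z 0.1175 xr -59.0 42.1 yr -177.5 -72.8
  bangle rect 78 [array([ -13.2, -125.8]), array([52.6, 63.8]), np.float64(76.6)]
```

```bash
python3 -m pendant '[{"translation":[3,0,0],"twist":[0,0,0],"grip":0.25},{"translation":[3,0,0],"twist":[0,0,0],"grip":0.25},{"translation":[3,0,0],"twist":[0,0,0],"grip":0.25},{"translation":[3,0,0],"twist":[0,0,0],"grip":0.25},{"translation":[3,0,0],"twist":[0,0,0],"grip":0.25},{"translation":[0,0,0],"twist":[0,0,0],"grip":0.25},{"translation":[0,0,0],"twist":[0,0,0],"grip":0.25},{"translation":[0,0,0],"twist":[0,0,0],"grip":0.25},{"translation":[0,0,0],"twist":[0,0,0],"grip":0.25},{"translation":[0,0,0],"twist":[0,0,0],"grip":0.25}]'
python3 st.py; python3 meas.py wrist
```

```text
t: 25.8
tool_pos: [0.4648, -0.3821, 0.1052]
orientation: [2.493, 1.907, -0.0]
force: [-1.4, 0.2, -0.2]
opening: 0.0583
t 25.8 pos [ 0.4648 -0.3821  0.1052] xyaw 74.82 z [ 0.001 -0.002 -1.   ] F [-1.4  0.2 -0.2] open 0.0583 q6 -0.51
level twist [0.002 0.002 0.   ]
stand frame TCP [  -2.6 -168.1]
wrist board stand-frame [  -2.7 -115.6] [92.3 96.1] 89.91 z 0.1148 xr -50.7 45.3 yr -161.8 -69.4
  bangle rect 1232 [array([  -3.1, -122.6]), array([86.4, 73.9]), np.float64(0.0)]
```

Both fingers are flush on the board now: it is square to the stand and 3 mm off to the side. I'll push on with a slight sideways component.

```bash
python3 -m pendant '[{"translation":[3,0.5,0],"twist":[0,0,0],"grip":0.25},{"translation":[3,0.6,0],"twist":[0,0,0],"grip":0.25},{"translation":[3,0.6,0],"twist":[0,0,0],"grip":0.25},{"translation":[3,0.6,0],"twist":[0,0,0],"grip":0.25},{"translation":[3,0.6,0],"twist":[0,0,0],"grip":0.25},{"translation":[2,0.3,0],"twist":[0,0,0],"grip":0.25},{"translation":[0,0,0],"twist":[0,0,0],"grip":0.25},{"translation":[0,0,0],"twist":[0,0,0],"grip":0.25},{"translation":[0,0,0],"twist":[0,0,0],"grip":0.25},{"translation":[0,0,0],"twist":[0,0,0],"grip":0.25}]'
python3 st.py; python3 meas.py wrist
```

```text
t: 26.85
tool_pos: [0.473, -0.3652, 0.1052]
orientation: [2.493, 1.907, -0.0]
force: [-0.3, -1.1, -0.4]
opening: 0.0582
t 26.85 pos [ 0.473  -0.3652  0.1052] xyaw 74.83 z [ 0.001 -0.002 -1.   ] F [-0.3 -1.1 -0.4] open 0.0582 q6 -0.48
level twist [0.002 0.002 0.   ]
stand frame TCP [   0.9 -149.6]
wrist board stand-frame [  0.8 -97.1] [92.6 95.5] 89.98 z 0.1148 xr -47.0 48.6 yr -143.3 -50.8
  bangle rect 1217 [array([   0.5, -111.1]), array([60. , 85.9]), np.float64(90.0)]
```

```bash
python3 -m pendant '[{"translation":[3,0,0],"twist":[0,0,0],"grip":0.25},{"translation":[4,0,0],"twist":[0,0,0],"grip":0.25},{"translation":[5,0,0],"twist":[0,0,0],"grip":0.25},{"translation":[5,0,0],"twist":[0,0,0],"grip":0.25},{"translation":[5,0,0],"twist":[0,0,0],"grip":0.25},{"translation":[5,0,0],"twist":[0,0,0],"grip":0.25},{"translation":[5,0,0],"twist":[0,0,0],"grip":0.25},{"translation":[4,0,0],"twist":[0,0,0],"grip":0.25},{"translation":[3,0,0],"twist":[0,0,0],"grip":0.25},{"translation":[0,0,0],"twist":[0,0,0],"grip":0.25}]'
python3 st.py; python3 meas.py wrist
```

```text
t: 27.9
tool_pos: [0.4844, -0.3241, 0.1056]
orientation: [2.492, 1.907, -0.0]
force: [-0.2, -0.3, -0.4]
opening: 0.0581
t 27.9 pos [ 0.4844 -0.3241  0.1056] xyaw 74.84 z [ 0.002 -0.003 -1.   ] F [-0.2 -0.3 -0.4] open 0.0581 q6 -0.41
level twist [0.003 0.002 0.   ]
stand frame TCP [   1.1 -107. ]
wrist board stand-frame [  1.4 -54.9] [92.8 95.6] 89.95 z 0.1143 xr -46.4 49.2 yr -101.3 -8.5
  bangle rect 1637 [array([  1.2, -68.5]), array([60.9, 87.5]), np.float64(90.0)]
```

```bash
python3 -m pendant '[{"translation":[3,0,0],"twist":[0,0,0],"grip":0.25},{"translation":[4,-0.3,0],"twist":[0,0,0],"grip":0.25},{"translation":[4,-0.3,0],"twist":[0,0,0],"grip":0.25},{"translation":[4,0,0],"twist":[0,0,0],"grip":0.25},{"translation":[4,0,0],"twist":[0,0,0],"grip":0.25},{"translation":[4,0,0],"twist":[0,0,0],"grip":0.25},{"translation":[4,0,0],"twist":[0,0,0],"grip":0.25},{"translation":[4,0,0],"twist":[0,0,0],"grip":0.25},{"translation":[3,0,0],"twist":[0,0,0],"grip":0.25},{"translation":[0,0,0],"twist":[0,0,0],"grip":0.25}]'
python3 st.py; python3 meas.py wrist
```

```text
t: 28.95
tool_pos: [0.493, -0.2882, 0.1049]
orientation: [2.493, 1.907, -0.001]
force: [0.4, -0.2, -0.9]
opening: 0.0582
t 28.95 pos [ 0.493  -0.2882  0.1049] xyaw 74.82 z [ 0.001 -0.002 -1.   ] F [ 0.4 -0.2 -0.9] open 0.0582 q6 -0.35
level twist [0.002 0.002 0.   ]
stand frame TCP [ -0. -70.]
wrist board stand-frame [  0.4 -17.4] [91.7 95.7] 89.83 z 0.1133 xr -47.5 48.3 yr -63.3 28.5
  bangle rect 1165 [array([ -0.1, -31.6]), array([59.6, 86.7]), np.float64(90.0)]
```

```bash
python3 -m pendant '[{"translation":[3,0,0],"twist":[0,0,0],"grip":0.25},{"translation":[3,0,0],"twist":[0,0,0],"grip":0.25},{"translation":[3,0,0],"twist":[0,0,0],"grip":0.25},{"translation":[3,0,0],"twist":[0,0,0],"grip":0.25},{"translation":[2,0,0],"twist":[0,0,0],"grip":0.25},{"translation":[0,0,0],"twist":[0,0,0],"grip":0.25},{"translation":[0,0,0],"twist":[0,0,0],"grip":0.25},{"translation":[0,0,0],"twist":[0,0,0],"grip":0.25},{"translation":[0,0,0],"twist":[0,0,0],"grip":0.25},{"translation":[0,0,0],"twist":[0,0,0],"grip":0.25}]'
python3 st.py; python3 meas.py wrist
```

```text
t: 30.0
tool_pos: [0.4969, -0.274, 0.105]
orientation: [2.494, 1.906, -0.0]
force: [0.4, -0.9, 0.4]
opening: 0.0576
t 30.0 pos [ 0.4969 -0.274   0.105 ] xyaw 74.79 z [ 0.001 -0.002 -1.   ] F [ 0.4 -0.9  0.4] open 0.0576 q6 -0.33
level twist [0.002 0.002 0.   ]
stand frame TCP [  0.  -55.3]
wrist board stand-frame [ 0.5 -2.7] [91.9 95.2] 89.85 z 0.1133 xr -47.2 48.2 yr -48.7 43.4
  bangle rect 1159 [array([  0. , -10.2]), array([86.4, 73.1]), np.float64(0.0)]
```

```bash
python3 - <<'E'
from h import *; from meas import *
p,P=world('wrist'); q=p.astype(int); X=(P[...,:2]*1000-C)@E.T; V,U=np.mgrid[:480,:640]
for s in(-1,1):
    m=(P[...,2]>.099)&(P[...,2]<.11)&(V<300)&(q.max(-1)<80)&(X[...,0]*s>49.5)&(X[...,0]*s<66)&(abs(X[...,1])<70)
    r=X[m]; print(s,m.sum(),r[:,1].min().round(1),r[:,1].max().round(1),np.median(r[:,0]).round(1)); 
E
python3 -m pendant '[{"translation":[2,0,0],"twist":[0,0,0],"grip":0.25},{"translation":[0,0,0],"twist":[0,0,0],"grip":0.25},{"translation":[0,0,0],"twist":[0,0,0],"grip":0.25},{"translation":[0,0,0],"twist":[0,0,0],"grip":0.25},{"translation":[0,0,0],"twist":[0,0,0],"grip":0.25},{"translation":[0,0,0],"twist":[0,0,0],"grip":0.25},{"translation":[0,0,0],"twist":[0,0,0],"grip":0.25},{"translation":[0,0,0],"twist":[0,0,0],"grip":0.25},{"translation":[0,0,0],"twist":[0,0,0],"grip":0.25},{"translation":[0,0,0],"twist":[0,0,0],"grip":0.25}]'
python3 st.py; python3 meas.py wrist
```

```text
-1 1933 -56.4 57.0 -51.2
1 1907 -57.3 55.3 52.5
t: 31.05
tool_pos: [0.4976, -0.272, 0.1051]
orientation: [2.494, 1.906, -0.0]
force: [0.4, -0.5, 0.2]
opening: 0.0581
t 31.05 pos [ 0.4976 -0.272   0.1051] xyaw 74.79 z [ 0.002 -0.002 -1.   ] F [ 0.4 -0.5  0.2] open 0.0581 q6 -0.32
level twist [0.002 0.002 0.   ]
stand frame TCP [  0.1 -53.2]
wrist board stand-frame [ 0.5 -0.6] [91.8 95.3] 89.65 z 0.1133 xr -47.3 48.4 yr -46.8 45.2
  bangle rect 1175 [array([  0.1, -14.8]), array([86.7, 59.6]), np.float64(0.0)]
```

The board is centred (x 0.5, y -0.6 mm against the stand's own 0.6, -0.4). I'll back straight off, raise and look.

```bash
python3 -m pendant '[{"translation":[-5,0,0],"twist":[0,0,0],"grip":0.25},{"translation":[-8,0,0],"twist":[0,0,0],"grip":0.25},{"translation":[-10,0,0],"twist":[0,0,0],"grip":0.25},{"translation":[-5,0,-5],"twist":[0,0,0],"grip":0.25},{"translation":[0,0,-20],"twist":[0,0,0],"grip":0.25},{"translation":[0,0,-30],"twist":[0,0,0],"grip":0.25},{"translation":[0,0,-40],"twist":[0,0,0],"grip":0.25},{"translation":[0,0,-40],"twist":[0,0,0],"grip":0.25},{"translation":[0,0,-20],"twist":[0,0,0],"grip":0.25},{"translation":[0,0,0],"twist":[0,0,0],"grip":0.25}]'
python3 st.py; python3 meas.py wrist; python3 - <<'E'
from h import *; from meas import *
z=np.load('wrist.npz'); a=z['p'][0:330,60:460]
grab('scene'); b=np.load('scene.npz')['p'][190:430,170:390]
a=cv2.resize(a,(400,330)); b=cv2.resize(b,(400,436)); o=np.zeros((436,800,3),np.uint8); o[:330,:400]=a; o[:,400:]=b; cv2.imwrite('pics/final.png',o[...,::-1])
red=lambda q:(q[...,0]>180)&(q[...,1]<60)
rect('scene',.045,.065,(300,370,280,340),red)
E
```

```text
t: 32.1
tool_pos: [0.4867, -0.304, 0.2661]
orientation: [-2.499, -1.903, 0.002]
force: [-0.4, 0.2, -0.6]
opening: 0.0582
t 32.1 pos [ 0.4867 -0.304   0.2661] xyaw 74.58 z [-0.001 -0.    -1.   ] F [-0.4  0.2 -0.6] open 0.0582 q6 -0.38
level twist [-0.001  0.001  0.   ]
stand frame TCP [ -1.9 -87. ]
wrist board stand-frame [0.6 0.4] [90.1 95.4] 89.56 z 0.1132 xr -47.0 48.4 yr -44.6 45.6
  bangle rect 231 [array([-6. , 17.9]), array([60.6, 18.2]), np.float64(19.9)]
scene 169 [333 294  18  14 169] ((387.9845886230469, -315.76568603515625), (28.83104705810547, 22.481876373291016), 75.23623657226562) z 0.0546
```

View pics/final.png

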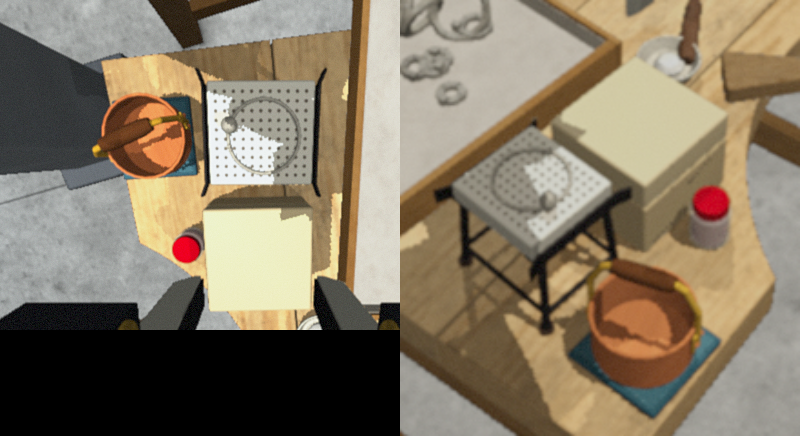

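The last picture shows the board between the flanges with the bangle centred, the pan upright on the tile, and the jar and dish in place. I'll hand in.

```bash
python3 -c "
from plant import robot; print(robot.close_job())"
```

```text
the job is handed in; nothing more can be done
None
```

I moved the pan onto the tile, then slid the board across onto the stand's rails. I handed the job in at about 32 s, with the gripper clear of everything.

- **Pan:** I lifted it by the wooden grip and set it upright on the tile. Both cameras put its centre 2–3 mm from the tile's centre, so the whole foot should be on the tile. I did not nudge it closer.
- **Board:** I pushed it from behind with two fingers, which squared it up, and shifted it sideways into line before it reached the flanges. In the last wrist camera reading its centre was within about 1 mm of the stand's centre. It was turned less than 1°, and its top had come down about the expected 1.5 mm onto the ledges.
- **Bangle:** I could only judge it by eye in the last picture. It lies about 1–3 mm from the board's middle, much as at the start. My automatic measurement picked up only part of the ring, so it gave no usable check.
- **Jar and dish:** Both look unmoved in the last picture. The jar's red cap still measures about where it was at the start, and I did not measure the dish.
- **Camera disagreement:** The scene and wrist cameras differed by about 2–4 mm. I worked in the wrist camera's frame, which agreed with the tool.

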